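# Seat a notched block in the keyed drilling nest

### The job

Take the notched wooden block out of its cradle and load it into the drilling nest the one way round that the key accepts: notch over the steel key, the leading edge tucked under the sprung hold-down finger, and the block pushed fully home against the stop, lying flat. The grip that gets it out of the cradle is blocked by the nest's stop, so it has to be set down and taken anew on the way.

Things in the scene. Friction and masses are not known exactly. Their poses are not given: they have to be found in the camera images.
- block: Loose brown wooden block, 64 x 64 x 32 mm high, about 0.11 kg, this side up; steel bushing ring in its top (20 mm across, 2 mm proud, at x = -10 mm). Origin: centre of underside, z up. Notch in its +x side: y = +3 to +21 mm, 20 mm deep, full height. In the cradle it has the cradle's heading (within 0.02 rad) and only its +x and -x sides can be gripped, beside the notch (about y = -10 mm).
- block_notch (a point): Point on the block at the middle of the notch's mouth, at the underside: block frame (32, 12, 0) mm.
- cradle: Fixed plywood cradle, open at both ends (+x, -x) and above; may face any way. Origin: centre of its underside on the bench, z up. Floor 6 mm thick, 50 mm long in x; two cheeks along x, 64 mm long, 10 mm thick, inner faces at y = +-35 mm, tops 42 mm above the bench (4 mm above the block's top).
- nest: Fixed drilling nest. Origin: on the bench under the seated block's centre; z up, +x is the way the block slides home (roughly away from the robot). Plywood base 12 mm thick, x = -108 to 72, y = -56 to 56 mm. Guide rails 8 mm high on it, inner faces y = +-33.7 mm, x = -26 to 34 mm; flared mouth x = -26 to -37 mm, about 76 mm wide. The hold-down's cheeks behind the stop are 54 mm above the bench.
- nest_home (a point): Point on top of the nest's base where the block's origin lies when fully home, with the nest's heading: nest frame (0, 0, 12) mm. The block's +x side then meets the steel stop (face at x = 32.5 mm, 20 mm high).
- nest_key (a point): Point on top of the nest's base where the block's notch point lies when home: nest frame (32, 12, 12) mm. The steel key stands here on the stop's face: 13 mm wide, centred at y = +12 mm, from x = 15 mm to the stop, 20 mm high, round nose. A block the wrong way round stops on it 17 mm short of home.
- nest_bay (a point): Point on the open, flat loading bay of the nest's base, in front of the rails, where the block can be set down clear of rails and hold-down: nest frame (-68, 0, 12) mm.
- hold_down (a joint): Angle (rad) of the sprung steel hold-down finger hinged behind the stop, at nest frame x = 60 mm, 44 mm above the bench. 0 = resting down; grows as the tip rises, to 0.6; about 0.07 with the block home beneath it. A block slid along the base lifts it by itself: 2 to 4 N at the tip, some 10 N of push.
- hold_down_tip (a point): Underside of the hold-down finger's tip; finger 24 mm wide (nest y = +-12 mm). When down it is at nest x = 16 mm, 29 mm above the base (block top: 32 mm). From it an upturned lip rises towards -x to about x = -3 mm, 37 mm above the base.
Mind the look-alikes: they are no part of the job. There is more than one size of the block; the one meant has the size given above.

How it is judged (in metres and radians):
On the way:
1. the block is out of the cradle (horizontal distance between block and cradle above 0.1 m), for 0.1 s.
At the end, for the whole second after the job is handed in: The block rests flat (within 0.05 rad) in the nest, its origin within 5 mm of the home point, its notch over the key (notch point within 6 mm of the key point, headings within 0.08 rad), under the hold-down finger, which bears on its top (0.03 to 0.12 rad), and is at rest (distance between block and nest_home below 0.005 m and distance between block_notch and nest_key below 0.006 m and angle between the x axis of block and the x axis of nest, either way round below 0.08 rad and angle between block's own z axis and vertical below 0.05 rad and value of joint hold_down between 0.03 and 0.12 rad and linear speed of block below 0.01 m/s); the robot touches nothing.
It also fails if it takes over 51 s, if anything falls off the work surface, if the arm or the gripper's body presses on something with over 40 N, if the wrist force passes 120 N, or if a joint passes its speed limit or range.

### The arm

A 6-joint arm with a two-finger parallel gripper is mounted at the origin on a cart in front of the work surface, level with it; the furniture and walls round the work are solid. World frame = base frame: x ahead of the robot, y to its left, z up, the work surface at z = 0. Lengths are in mm, angles in rad, forces in N, time in s.
With the tool pointing down it reaches from about 300 to 775 mm from the base axis. Payload 14.6 kg.
Tool frame: the origin (TCP) lies on the centre line of the jaws, within the pads' length; the fingertips stand 19 mm ahead of it and the grasp point (between the pads) is the TCP (bot.tip_reach is the distance from the TCP to the fingertips, in mm); z points along the fingers, y is the line along which they close (so a half turn about z gives the same grasp; the last joint's range is limited). The gripper opens to 85 mm and grips with 20 to 120 N. Pads are 22 mm wide; open, the fingers measure 114 mm over their backs; the gripper's body (76 mm by 85 mm) begins 54 mm behind the grasp point. The pads swing forward as they close: fully open they stand 13 mm farther back than shut.
Start: joints at [-0.067, 0.3, 1.521, -0, 1.321, -0.067], TCP at [549.991, -0.002, 250.281] pointing down, gripper open.
Joint ranges: [-3.03, 3.03], [-0.79, 2.21], [0.23, 2.52], [-1.04, 4.18], [0, 3.07], [-2.55, 2.55]. Speed limits (rad/s): [2.22, 2.22, 2.57, 3.14, 3.14, 3.14].

### API

Orientations are given as a unit quaternion [w, x, y, z].
In Python, from rig import bot gives the robot as it stands. Calls block until the motion is done:
- bot.move_to(position, orientation): joint-space move of the TCP to a pose.
- bot.servo_line(position, attitude=None, speed=150, until_force=None): straight line of the TCP; attitude=None keeps the orientation; speed is the mean speed in mm/s. With until_force (N) it stops when the force on the tool has changed by that much, and returns True; else False.
- bot.move_joints(angles): joint-space move.
- bot.move_gripper(opening, grip_force=None): finger opening in mm; grip_force is the grip in N (None keeps the last); returns when the fingers have stopped.
- bot.dwell(seconds).
- bot.ik(position, orientation): joint angles nearest the present ones, or None.
- bot.read_state(): the state.
- bot.read_camera(name): name is "scene" or "side" or "wrist"; returns a dict with "image" (480x640x3 uint8, blue, green, red), "depth" (480x640 float32, mm along the optical axis (not along the pixel's ray), 0 where there is no reading), "fovy" (degrees; the focal length in pixels is half the picture's height over the tangent of half this angle, whatever the lens; pixels are square), "cx", "cy" (the principal point, pixels), "eye" and "attitude" of the camera in the world; the wrist camera has in their place "mount" (4x4, takes a point from camera to tool coordinates, whose origin is the TCP and whose axes are the flange's). Camera axes: x right, y down, z forward; pixel columns grow to the right and rows downward; lengths in mm; the calibration is good to about 2 mm. A picture is of the moment at which its call begins: read the wrist's pose just before it.
A pose or a line that the arm cannot do raises bot.MotionError and nothing moves.
- bot.finish_job(): hands the job in; it is judged then, once.
The state is a dict: "clock": time; "joint_positions": joint angles; "qvel": joint speeds; "effort": joint torques, N m; "ee_pos": TCP position; "tool_rot": TCP orientation; "ft_force": force on the tool from outside, world axes, zero at the start; "moment": the same for the moment, N m; "grip_width": finger opening in mm; "grip_force": force on a finger pad.
Only numpy, scipy, OpenCV 4.12 (cv2) and the standard library are available. Lean on these libraries where they do the work, as an engineer would, in place of code of your own. Each camera call takes 0.05 s, during which the arm holds its last target. There are 200 camera calls.

## Working session

There is one attempt and no reset: what is moved stays moved. The work goes in short steps, each a Python script; the robot and the scene stay as the last script left them, time stands still between calls to the robot, and variables do not carry over. Pictures are saved under pics/ and viewed, at most 10 in all, crops included, and the job is handed in when it is done.

```bash
mkdir -p pics; ls
cat > h.py <<'E'
import numpy as np, cv2
from scipy.spatial.transform import Rotation as R
from rig import bot
def rq(q): return R.from_quat([q[1],q[2],q[3],q[0]])
def cam(n):
    s=bot.read_state(); c=bot.read_camera(n)
    if n=="wrist":
        T=np.eye(4); T[:3,:3]=rq(s["tool_rot"]).as_matrix(); T[:3,3]=s["ee_pos"]; c["T"]=T@np.array(c["mount"])
    else:
        T=np.eye(4); a=np.array(c["attitude"]); T[:3,:3]=a if a.shape==(3,3) else rq(a).as_matrix(); T[:3,3]=c["eye"]; c["T"]=T
    c["f"]=240/np.tan(np.radians(c["fovy"])/2)
    return c
def cloud(c):
    v,u=np.mgrid[0:480,0:640]; d=c["depth"]
    P=np.stack([(u-c["cx"])/c["f"]*d,(v-c["cy"])/c["f"]*d,d],-1)
    W=P@c["T"][:3,:3].T+c["T"][:3,3]; W[d<=0]=np.nan
    return W
def ray(c,u,v,z):
    d=c["T"][:3,:3]@np.array([(u-c["cx"])/c["f"],(v-c["cy"])/c["f"],1]); o=c["T"][:3,3]
    return o+d*(z-o[2])/d[2]
def down(yaw):  # tool z down, tool y axis heading: world yaw of closing line
    y=np.array([np.cos(yaw),np.sin(yaw),0]); z=np.array([0,0,-1.]); x=np.cross(y,z)
    q=R.from_matrix(np.stack([x,y,z],1)).as_quat(); return [q[3],q[0],q[1],q[2]]
E
python3 - <<'E'
from h import *
for n in ["scene","side"]:
    c=cam(n); cv2.imwrite(f"pics/{n}1.png",c["image"]); print(n,c["fovy"],c["T"].round(2).tolist())
    np.savez(f"pics/{n}1.npz",**{k:v for k,v in c.items()})
print(bot.read_state())
E
```

```text
pics
scene 44.836764687974004 [[0.9, -0.35, 0.26, 226.53], [-0.44, -0.7, 0.57, -733.94], [-0.02, -0.62, -0.78, 1040.05], [0.0, 0.0, 0.0, 1.0]]
side 49.33577250830194 [[-0.99, -0.08, 0.06, 466.49], [-0.1, 0.61, -0.79, 873.46], [0.02, -0.79, -0.62, 780.98], [0.0, 0.0, 0.0, 1.0]]
{'clock': 0.1, 'joint_positions': array([-6.66033517e-02,  3.00436310e-01,  1.52146099e+00, -2.49772298e-06,
        1.32070742e+00, -6.66166280e-02]), 'qvel': array([ 1.43002131e-03, -1.94002352e-03, -3.46821645e-03, -1.36103212e-04,
       -1.06934899e-03,  2.77333148e-06]), 'effort': array([ 5.41233840e-04, -5.44380498e+01, -3.62372375e+01, -1.11349805e-04,
        3.02289474e-03, -1.80062301e-05]), 'ee_pos': array([5.49831133e+02, 5.93927088e-03, 2.49791194e+02]), 'tool_rot': array([-3.80044015e-04,  7.07101778e-01,  7.07111603e-01, -3.34118004e-04]), 'ft_force': array([ 0.65296756,  0.39089688, -0.54534734]), 'moment': array([-0.01774088, -0.01555418,  0.00877782]), 'grip_force': 0.0, 'grip_width': 85.43578262897476}
```

View pics/scene1.png

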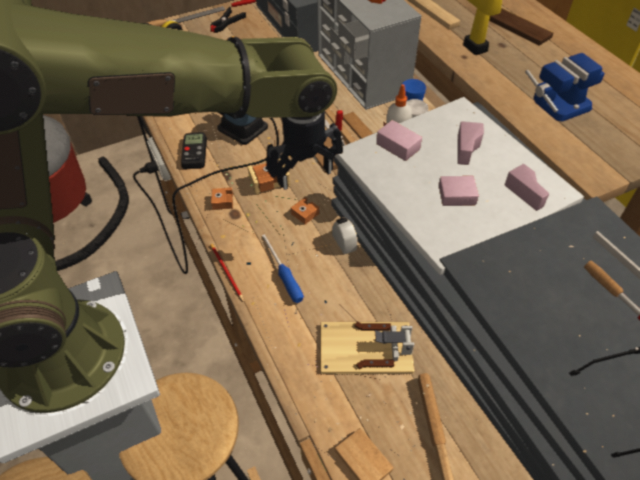

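View pics/side1.png

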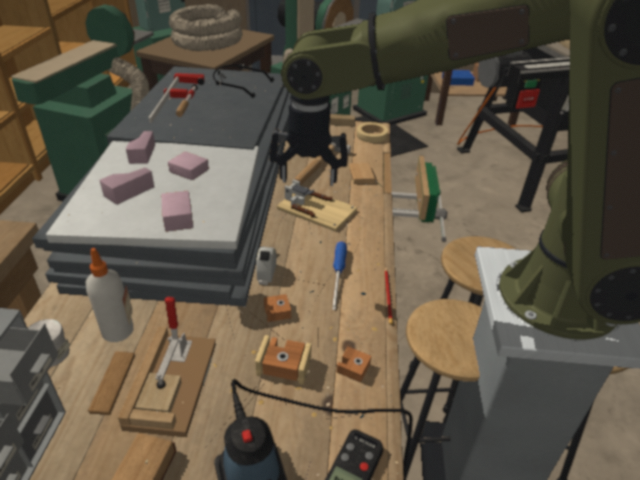

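The scene shows three notched blocks. In the side view they are at (278,307) loose and small, (353,362) loose and small, and (285,358) larger, between two plywood cheeks, which is the one I want. The nest is at scene (366,347). Next I'll view each from the wrist.

Run:
```python
from h import *
c=dict(np.load("pics/side1.npz")); 
W=cloud(c)
for p in [(278,307),(285,358),(353,362),(262,350),(305,370),(318,208)]: print(p,W[p[1],p[0]].round(0))
W2=cloud(dict(np.load("pics/scene1.npz")))
for p in [(366,347),(330,347),(385,347),(268,180)]: print(p,W2[p[1],p[0]].round(0))
p=W[358,285]; m=W2[347,366]
print(bot.read_camera("wrist")["mount"])
bot.move_to([p[0],p[1]-40,260],down(np.pi/2))
c=cam("wrist"); print(c["T"].round(2).tolist(),c["fovy"]); cv2.imwrite("pics/w1.png",c["image"]); np.savez("pics/w1.npz",**c)
print(bot.read_state()["clock"])
```

```text
(278, 307) [593. 130.  25.]
(285, 358) [559. 269.  39.]
(353, 362) [437. 252.  25.]
(262, 350) [602. 258.  41.]
(305, 370) [521. 283.  28.]
(318, 208) [ 546. -249.   15.]
(366, 347) [ 549. -263.   13.]
(330, 347) [ 484. -233.   16.]
(385, 347) [ 583. -280.   12.]
(268, 180) [549. 226.  43.]
[[-5.36357535e-05 -9.57099932e-01 -2.89758032e-01  7.30795197e+01]
 [ 9.99999934e-01 -1.55148518e-04  3.27365855e-04  1.21267956e+00]
 [-3.58277367e-04 -2.89757995e-01  9.57099878e-01 -1.23657000e+02]
 [ 0.00000000e+00  0.00000000e+00  0.00000000e+00  1.00000000e+00]]
[[0.0, 0.96, 0.29, 486.29], [1.0, -0.0, -0.0, 227.88], [0.0, 0.29, -0.96, 383.54], [0.0, 0.0, 0.0, 1.0]] 60.06118905807652
1.2833
```

View pics/w1.png

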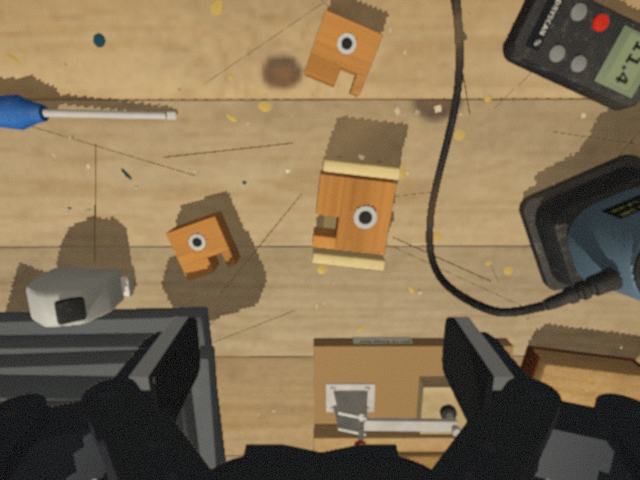

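The wrist view (right = +y, down = +x) shows the target block at (357,215) between cream cheeks, with its notch at left (327,226) and bushing at (366,217). The two smaller loose blocks are at (345,48) and (203,245). So the block's +x points roughly along world −y. The cable at (435,200) lies about 30 mm off the block's −x side. Now the block pose and a view of the nest.

Run:
```python
from h import *
c=dict(np.load("pics/w1.npz")); W=cloud(c); im=c["image"]
print("bush z40",ray(c,366,217,40).round(1), "tip_reach",bot.tip_reach)
x0,y0,x1,y1=300,140,420,285
hsv=cv2.cvtColor(im,cv2.COLOR_BGR2HSV)
sub=W[y0:y1,x0:x1]; z=sub[...,2]
m=(z>31)&(z<41)&(hsv[y0:y1,x0:x1,1]>150)
m=cv2.morphologyEx(m.astype(np.uint8),cv2.MORPH_OPEN,np.ones((3,3)))>0
print("median z",np.nanmedian(z[m]),m.sum())
vs,us=np.nonzero(m); P=np.array([ray(c,u+x0,v+y0,38)[:2] for u,v in zip(us,vs)])
print("rect",cv2.minAreaRect(P.astype(np.float32)))
ch=(z>38)&(z<47)&(hsv[y0:y1,x0:x1,1]<130)
n,l,st,ce=cv2.connectedComponentsWithStats(ch.astype(np.uint8))
for i in range(1,n):
    if st[i,4]>200:
        vs,us=np.nonzero(l==i); P=np.array([ray(c,u+x0,v+y0,42)[:2] for u,v in zip(us,vs)])
        print("cheek",cv2.minAreaRect(P.astype(np.float32)))
cv2.imwrite("pics/w1c.png",cv2.resize(im[y0-20:y1+20,x0-40:x1+60],None,fx=3,fy=3,interpolation=cv2.INTER_CUBIC))
# nest view
bot.move_to([520,-250,260],down(np.pi/2))
c=cam("wrist"); cv2.imwrite("pics/w2.png",c["image"]); np.savez("pics/w2.npz",**c)
print(c["T"].round(2).tolist(),bot.read_state()["clock"])
```

```text
bush z40 [565.6 266.1  40. ] tip_reach 19.0
median z 38.11464122876902 4473
rect ((564.0470581054688, 255.30592346191406), (63.22551727294922, 64.56698608398438), 83.33454132080078)
cheek ((525.1174926757812, 260.8566589355469), (63.44602584838867, 10.211798667907715), 83.27754211425781)
cheek ((565.063720703125, 264.8005065917969), (20.302337646484375, 20.21273422241211), 45.4046630859375)
cheek ((603.83740234375, 251.4581756591797), (63.53217697143555, 10.8569917678833), 83.28233337402344)
[[-0.0, 0.96, 0.29, 447.66], [1.0, 0.0, 0.0, -250.17], [0.0, 0.29, -0.96, 383.65], [0.0, 0.0, 0.0, 1.0]] 3.0833
```

View pics/w1c.png

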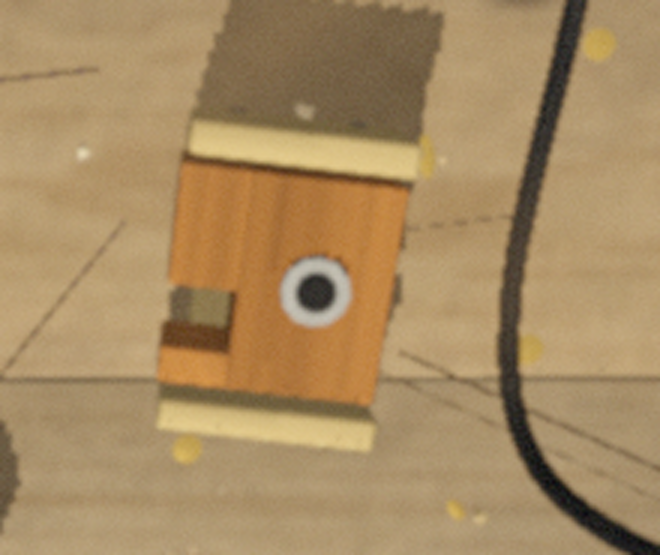

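View pics/w2.png

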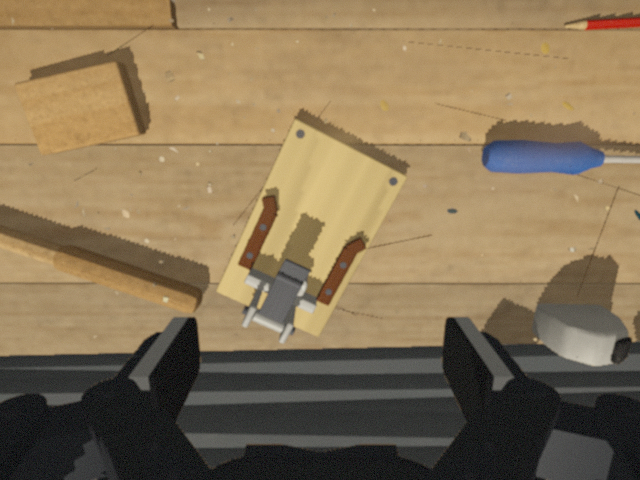

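The crop shows the block (centre about (285,280)) with its notch on the lower left and the bushing at (316,292), so the block and orientation are right. The nest view shows the base corners at (298,117), (406,177), (318,335) and (218,290), and the hold-down at (285,295). Nest +x points down-left in the picture (+x and −y in the world).

Run:
```python
from h import *
c=dict(np.load("pics/w2.npz")); W=cloud(c); im=c["image"]
m=np.zeros((480,640),np.uint8); z=W[...,2]
m[100:345,200:420]=((z>8)&(z<16))[100:345,200:420]
m=cv2.morphologyEx(m,cv2.MORPH_OPEN,np.ones((5,5)))
n,l,st,ce=cv2.connectedComponentsWithStats(m); i=1+np.argmax(st[1:,4])
print(np.nanmedian(z[l==i]))
vs,us=np.nonzero(l==i); P=np.array([ray(c,u,v,12)[:2] for u,v in zip(us,vs)])
r=cv2.minAreaRect(P.astype(np.float32)); print(r)
for p in [(298,117),(406,177),(318,335),(218,290)]: print(ray(c,*p,12).round(1))
# rails
for k in [(320,305),(358,240),(270,197),(243,262)]: print("rail",ray(c,*k,20).round(1))
r0=m*0; r0[180:310,235:370]=((z>17)&(z<24))[180:310,235:370]
n,l,st,ce=cv2.connectedComponentsWithStats(r0)
for i in range(1,n):
    if st[i,4]>150:
        vs,us=np.nonzero(l==i); P=np.array([ray(c,u,v,20)[:2] for u,v in zip(us,vs)]); print("rail",st[i,4],cv2.minAreaRect(P.astype(np.float32)))
cv2.imwrite("pics/w2c.png",cv2.resize(im[100:350,200:420],None,fx=2.4,fy=2.4,interpolation=cv2.INTER_CUBIC))
```

```text
12.141158439443387
((534.9570922851562, -254.32901000976562), (111.36951446533203, 142.5608367919922), 63.58135223388672)
[ 445.9 -269.4   12. ]
[ 496.9 -173.9   12. ]
[ 654.5 -252.5   12. ]
[ 605.9 -349.2   12. ]
rail [ 617.9 -250.5   20. ]
rail [ 553.1 -215.9   20. ]
rail [ 513.6 -294.8   20. ]
rail [ 574.4 -321.9   20. ]
rail 1235 ((551.9268798828125, -308.2143859863281), (33.14713668823242, 80.70742797851562), 85.68413543701172)
rail 1132 ((585.2135009765625, -233.2291717529297), (25.80716323852539, 77.0230712890625), 51.46941375732422)
```

View pics/w2c.png

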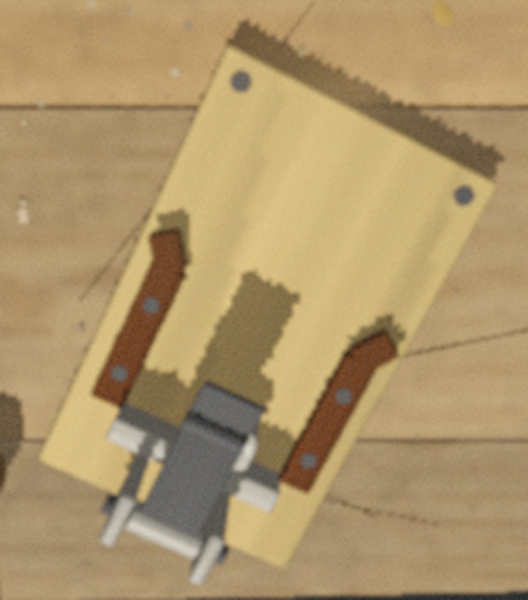

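```bash
cat >> h.py <<'E'
BH=np.radians(-96.7); BC=np.array([564.3,255.8])
NH=np.radians(-26.42); NO=np.array([567.6,-270.3])
def fr(o,h,x,y,z): return [o[0]+np.cos(h)*x-np.sin(h)*y, o[1]+np.sin(h)*x+np.cos(h)*y, z]
E
python3 - <<'E'
from h import *
def q(p,a):
    j=bot.ik(p,down(a)); return None if j is None else np.round(j,2).tolist()
for k in (0,np.pi):
    print(q(fr(BC,BH,0,-10,30),BH+k), q(fr(NO,NH,-72,-10,38),NH+k), q(fr(NO,NH,-82,0,45),NH+np.pi/2+k), q(fr(NO,NH,-10,0,45),NH+np.pi/2+k))
E
```

```text
[0.37, 0.69, 1.5, -0.0, 0.95, 2.06] [-0.53, 0.58, 1.67, -0.0, 0.89, -0.06] [-0.51, 0.55, 1.7, -0.0, 0.89, -1.62] [-0.5, 0.68, 1.47, -0.0, 0.99, -1.61]
[0.37, 0.69, 1.5, -0.0, 0.95, -1.08] None [-0.51, 0.55, 1.7, -0.0, 0.89, 1.52] [-0.5, 0.68, 1.47, -0.0, 0.99, 1.53]
```

Run:
```python
from h import *
bot.move_to(fr(BC,BH,0,-10,110),down(BH)); bot.move_gripper(78)
bot.servo_line(fr(BC,BH,0,-10,30),speed=120)
bot.move_gripper(0,grip_force=50)
s=bot.read_state(); print(s["grip_width"],s["grip_force"],s["ft_force"].round(1),s["clock"])
bot.servo_line(fr(BC,BH,0,-10,130),speed=120)
s=bot.read_state(); print(s["grip_width"],s["grip_force"],s["ft_force"].round(1),s["ee_pos"])
if s["grip_width"]>55:
    bot.move_to(fr(NO,NH,-72,-10,130),down(NH))
    c=cam("wrist"); cv2.imwrite("pics/w3.png",c["image"]); print(bot.read_state()["clock"],bot.read_state()["ee_pos"])
    np.savez("pics/w3.npz",**c)
```

```text
62.796601054713435 55.66396772861481 [-1.3  0.5  6.4] 7.8833
63.01047861218263 54.7493702173233 [ 0.5  0.  -1.3] [553.97912809 256.83560103 129.08325642]
10.7583 [ 498.97186947 -246.64500236  129.88785853]
```

View pics/w3.png

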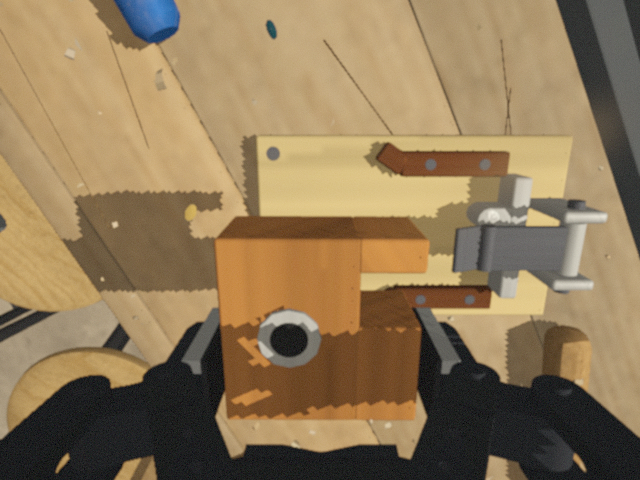

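The block is held: it spans about (217–427, 216–418), with the notch facing the key side at (390,290). The base edges at y≈135 and y≈315 are parallel to it. Lowering it to the bay.

Run:
```python
from h import *
bot.servo_line(fr(NO,NH,-72,-10,45),speed=120)
print(bot.servo_line(fr(NO,NH,-72,-10,33),speed=25,until_force=6)); s=bot.read_state(); print(s["ee_pos"],s["ft_force"].round(1))
bot.move_gripper(76)
p=s["ee_pos"]; bot.servo_line([p[0],p[1],150],speed=150)
# look from behind: camera sits on tool +x side ~73 mm; view block from regrip orientation
a=NH+np.pi/2
bot.move_to(fr(NO,NH,-82,0,230),down(a))
c=cam("wrist"); cv2.imwrite("pics/w4.png",c["image"]); np.savez("pics/w4.npz",**c)
print(c["T"].round(2).tolist(),bot.read_state()["clock"])
```

```text
True
[ 499.06065853 -247.44131452   37.14617126] [-0.2  0.5  5.6]
[[0.45, 0.86, 0.26, 429.21], [0.89, -0.43, -0.13, -201.71], [0.0, 0.29, -0.96, 353.2], [0.0, 0.0, 0.0, 1.0]] 14.6333
```

View pics/w4.png

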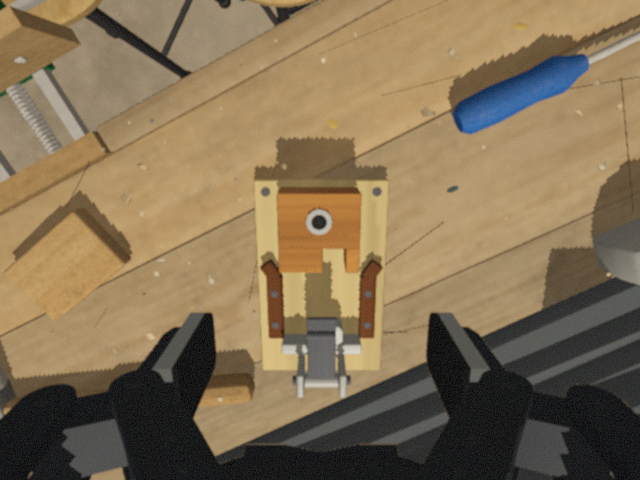

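The block lies flat in the bay at (278–360, 190–272), with the notch at (335,258) on the key side. The rails are at (275,305) and (368,305) and the hold-down at (321,345). Next I'll measure the offset in the nest frame.

Run:
```python
from h import *
c=dict(np.load("pics/w4.npz")); W=cloud(c); z=W[...,2]
def rect(mask,zz):
    mask=cv2.morphologyEx(mask.astype(np.uint8),cv2.MORPH_OPEN,np.ones((3,3)))
    n,l,st,ce=cv2.connectedComponentsWithStats(mask); i=1+np.argmax(st[1:,4]); vs,us=np.nonzero(l==i)
    P=np.array([ray(c,u,v,zz)[:2] for u,v in zip(us,vs)])
    D=P-NO; N=np.stack([D@[np.cos(NH),np.sin(NH)],D@[-np.sin(NH),np.cos(NH)]],1)
    return cv2.minAreaRect(N.astype(np.float32)),N.min(0),N.max(0)
roi=np.zeros(z.shape,bool); roi[165:385,245:400]=1
print("block",rect(roi&(z>39)&(z<49)&(np.mgrid[0:480,0:640][0]<285),44)); print("base",rect(roi&(z>8)&(z<15.5),12))
hs=cv2.cvtColor(c["image"],cv2.COLOR_BGR2HSV)
dark=(hs[...,1]>140)&(hs[...,2]<140)&(z>15)&(z<26)
for a,b in((255,290),(350,385)):
    r=np.zeros(z.shape,bool); r[280:340,a:b]=1; print("rail",rect(r&dark,20))
```

```text
block (((-70.6563720703125, -1.8984127044677734), (63.835880279541016, 63.851253509521484), 89.91275024414062), array([-102.6213955 ,  -33.85596829]), array([-38.68298497,  30.02935337]))
base (((-18.59642791748047, -0.21917343139648438), (111.38519287109375, 178.71282958984375), 89.95995330810547), array([-107.98979761,  -55.88529581]), array([70.7436708 , 55.52892266]))
rail (((4.961519241333008, -40.24933624267578), (54.906551361083984, 12.886703491210938), 0.08338750153779984), array([-22.48289509, -46.68723739]), array([ 32.41766021, -33.78340426]))
rail (((5.100978851318359, 40.12998962402344), (54.94097900390625, 12.810135841369629), 0.10950477421283722), array([-22.35880479,  33.74508974]), array([32.5605856 , 46.57797094]))
```

```bash
sed -i 's/NO=np.array(.*/NO=np.array([567.1,-270.2])/' h.py
python3 - <<'E'
from h import *
def np_(p):
    D=np.array(p[:2])-NO; return [round(float(D@[np.cos(NH),np.sin(NH)]),1),round(float(D@[-np.sin(NH),np.cos(NH)]),1),round(float(p[2]),1)]
bot.move_gripper(82)
bot.servo_line(fr(NO,NH,-83,-1.8,43),speed=120)
bot.move_gripper(0,grip_force=40)
s=bot.read_state(); print(s["grip_width"],np_(s["ee_pos"]),s["ft_force"].round(1),s["clock"])
print(bot.servo_line(fr(NO,NH,-76,0,43),speed=40,until_force=30))
print(bot.servo_line(fr(NO,NH,-40,0,43),speed=50,until_force=35)); s=bot.read_state(); print(np_(s["ee_pos"]),s["ft_force"].round(1),s["grip_width"])
print(bot.servo_line(fr(NO,NH,-11,0,43),speed=25,until_force=35)); s=bot.read_state(); print(np_(s["ee_pos"]),s["ft_force"].round(1),s["grip_width"],s["clock"])
c=cam("side"); cv2.imwrite("pics/s2.png",c["image"])
c=cam("scene"); cv2.imwrite("pics/s3.png",cv2.resize(c["image"][290:400,290:450],None,fx=4,fy=4,interpolation=cv2.INTER_CUBIC))
E
```

```text
63.09263577928628 [-82.7, -1.8, 43.7] [-1.   0.9  6. ] 16.8833
False
False
[-40.0, -0.0, 43.6] [-3.8  1.2 10.3] 62.67639268236912
False
[-12.0, 0.0, 43.7] [-12.6   7.4  16.4] 63.09523847938486 19.3917
```

View pics/s3.png

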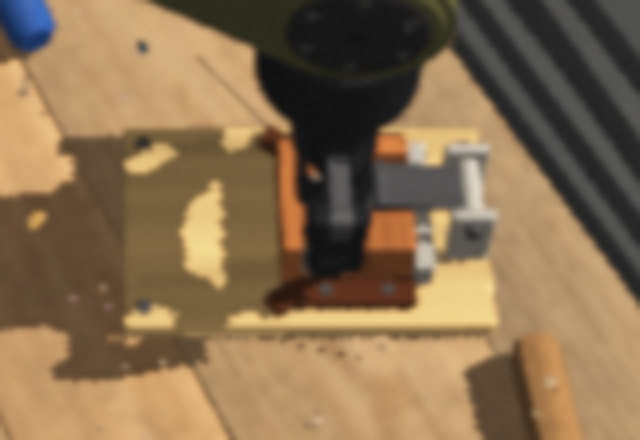

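The block is in, with the finger riding on its top at (420,185) and its edge near the stop at about (415,210). I'll push to contact, release, retreat and check.

Run:
```python
from h import *
def np_(p):
    D=np.array(p[:2])-NO; return [round(float(D@[np.cos(NH),np.sin(NH)]),1),round(float(D@[-np.sin(NH),np.cos(NH)]),1),round(float(p[2]),1)]
print(bot.servo_line(fr(NO,NH,-3,0,43),speed=12,until_force=25)); s=bot.read_state(); print(np_(s["ee_pos"]),s["ft_force"].round(1),s["grip_width"])
bot.move_gripper(80)
bot.servo_line(fr(NO,NH,-14,0,120),speed=120)
bot.servo_line(fr(NO,NH,-60,0,200),speed=150)
bot.dwell(0.3)
c=cam("wrist"); cv2.imwrite("pics/w5.png",cv2.resize(c["image"][150:420,230:410],None,fx=2.2,fy=2.2,interpolation=cv2.INTER_CUBIC)); np.savez("pics/w5.npz",**c)
W=cloud(c); z=W[...,2]; hs=cv2.cvtColor(c["image"],cv2.COLOR_BGR2HSV)
m=((z>39)&(z<48)&(hs[...,1]>120)).astype(np.uint8); m[:, :230]=0; m[:,410:]=0
m=cv2.morphologyEx(m,cv2.MORPH_OPEN,np.ones((3,3)))
vs,us=np.nonzero(m); N=np.array([np_(ray(c,u,v,44))[:2] for u,v in zip(us,vs)])
print(N.min(0),N.max(0),cv2.minAreaRect(N.astype(np.float32)),len(N),s["clock"],bot.read_state()["clock"])
B=W[m>0]; A=np.c_[B[:,:2],np.ones(len(B))]; print("plane",np.linalg.lstsq(A-[*B[:,:2].mean(0),0],B[:,2],rcond=None)[0])
```

```text
True
[-12.1, 0.0, 43.7] [-2.9  1.3  7.3] 63.126988498485694
[-32.3 -32.1] [31.9 31.6] ((-0.20000457763671875, -0.25), (64.19998168945312, 63.699989318847656), -0.0) 4881 19.8167 22.0417
plane [ 6.59107916e-03 -2.41607954e-03  4.39851175e+01]
```

View pics/w5.png

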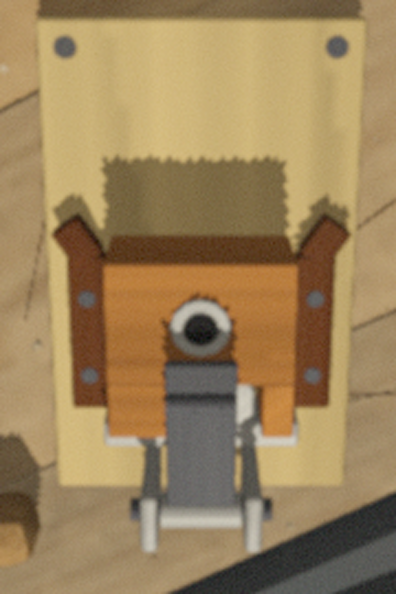

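The block sits at nest (−0.2, −0.25) and is flat (0.007 rad). The finger tip is on its top at (200,380), with the notch over the key at (248,405). The stop contact wasn't clear-cut, so I'll give a confirming push from behind with closed fingers.

Run:
```python
from h import *
def np_(p):
    D=np.array(p[:2])-NO; return [round(float(D@[np.cos(NH),np.sin(NH)]),1),round(float(D@[-np.sin(NH),np.cos(NH)]),1),round(float(p[2]),1)]
bot.move_gripper(0)
bot.servo_line(fr(NO,NH,-70,0,110),speed=150); bot.servo_line(fr(NO,NH,-70,0,48),speed=120)
print(bot.servo_line(fr(NO,NH,-48,0,48),speed=60,until_force=15))
for x in range(-47,-30):
    hit=bot.servo_line(fr(NO,NH,x,0,48),speed=12); s=bot.read_state()
    f=-(s["ft_force"][:2]@[np.cos(NH),np.sin(NH)]); print(np_(s["ee_pos"]),round(f,1))
    if f>25: break
bot.servo_line(fr(NO,NH,-72,0,48),speed=80); bot.servo_line(fr(NO,NH,-72,0,200),speed=150); bot.dwell(0.3)
c=cam("wrist"); np.savez("pics/w6.npz",**c)
W=cloud(c); z=W[...,2]; hs=cv2.cvtColor(c["image"],cv2.COLOR_BGR2HSV)
m=((z>39)&(z<48)&(hs[...,1]>120)).astype(np.uint8); m[:, :230]=0; m[:,410:]=0
m=cv2.morphologyEx(m,cv2.MORPH_OPEN,np.ones((3,3)))
vs,us=np.nonzero(m); N=np.array([np_(ray(c,u,v,44))[:2] for u,v in zip(us,vs)])
print(N.min(0),N.max(0),cv2.minAreaRect(N.astype(np.float32)),len(N),bot.read_state()["clock"])
B=W[m>0]; A=np.c_[B[:,:2],np.ones(len(B))]; print("plane",np.linalg.lstsq(A-[*B[:,:2].mean(0),0],B[:,2],rcond=None)[0])
```

```text
False
[-47.1, 0.0, 48.1] -0.7
[-46.0, -0.0, 48.0] 0.1
[-45.0, -0.0, 48.0] 0.3
[-44.0, -0.0, 48.0] 0.7
[-43.2, 0.0, 47.9] 3.2
[-43.1, 0.0, 47.9] 13.5
[-43.1, 0.0, 47.9] 21.0
[-43.0, 0.0, 47.8] 31.3
[-32.7 -32.1] [ 3.3 31.6] ((-14.699999809265137, -0.25), (63.69999694824219, 36.0), 90.0) 2271 28.775
plane [ 2.79494058e-02 -1.27857334e-02  4.39205651e+01]
```

The push met a stiff stop at once and the block didn't move, so it is fully home. Handing in.

```bash
python3 -c "
from rig import bot
print(bot.finish_job())"
```

```text
the job is handed in; nothing more can be done
None
```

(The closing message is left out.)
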